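# Turn the mosaic coaster face up with the trowel

### The job

One of the two mosaic coasters on the dark mat is still lying face down, cork back up. Take the small trowel from its rest, slide the blade under the coaster's edge and tip it over on its opposite edge so that it lies picture up, flat on the mat, without touching it with the gripper or picking it up off the mat. Then lay the trowel back in its rest, blade flat on the board and handle in the notch, and leave everything else where it is.

Things in the scene. Friction and masses are not known exactly. Their poses are not given: they have to be found in the camera images.
- coaster: To be turned over, 0.1 kg: plywood board 90 x 90 x 6 mm with brown cork back; centred on its picture side a 74 x 74 mm field of 5 mm thick glass tesserae (lighthouse). It starts face down on the glass, so the board's 8 mm rim stands 5 mm off the mat all round. Origin: centre of the picture side; x, y parallel to the sides; z out of the cork back (up at the start, down when turned).
- coaster_done: A finished coaster of the same size that already lies picture up (blue and white waves) on the mat; leave it alone. Origin: centre of its underside; z up, x and y parallel to its sides.
- mat: Dark grey rubber work mat, fixed, 340 mm (x) x 400 mm (y) x 3 mm. Origin: centre of its underside, at table height; top 3 mm above.
- trowel: Small margin trowel, loose, 0.12 kg: square-ended steel blade 85 mm long, 40 wide, 2 thick, cranked neck, wooden handle. Origin: middle of the tip's lower edge; x forward out of the tip, y across the blade, z out of its upper face. The handle rises backwards at 35 degrees to the blade: its axis starts at (-112, 0, 20) mm and runs 115 mm along (-0.819, 0, 0.574).
- trowel_grip (a point): Middle of the handle's waist, on its axis, at (-137, 0, 38) mm in the trowel's frame. Along the handle: 10 mm brass collar 24 mm square, 42 mm flat-sided waist 16 wide (along y) and 20 thick, then a swell 24 mm square. Fingers closing along the trowel's y and square to the handle (leaning 35 degrees) fit the waist. The centre of mass is some 45 mm ahead, near the blade's heel.
- rest: Wooden trowel rest, fixed: a board 230 mm (x) x 70 mm (y) x 10 mm with, at its -x end, a post whose 34 mm wide notch (saddle 73 mm above the table, sloping like the handle; cheeks 93 mm high) carries the swell of the handle. Origin: centre of the board's underside; z up; the laid trowel's x runs along the rest's x.
- rest_seat (a point): On top of the rest's board, at (105, 0, 10) mm in the rest's frame: the trowel's origin lies here, with its axes along the rest's, when the trowel is laid in the rest.
- nippers: Wheeled glass nippers with red handles, about 190 mm long, loose bystander. Origin: under its pivot.
- pliers: Running pliers with red handles, about 190 mm long, loose bystander. Origin: under its pivot.
- jar_blue: Clear lidded jar of blue tesserae, 72 mm across, 101 mm high, loose bystander. Origin: centre of its underside.
- jar_red: Clear lidded jar of red and white tesserae, 72 mm across, 101 mm high, loose bystander. Origin: centre of its underside.
- glue_tub: White tub with a blue lid, 90 mm across, 77 mm high, loose bystander. Origin: centre of its underside.
- marker: White and black marker pen, 110 mm long, 14 mm thick, loose bystander lying on the table. Origin: centre of its underside.
- coaster_back (a point): Centre of the coaster's cork back, 11 mm along the coaster's z from its origin. On the rubbery mat the coaster does not slip while one edge is raised: it turns on the opposite edge and, a little past upright, falls over onto this back by itself, about 90 mm further on.
Things that resemble listed ones, but are neither listed nor needed, are in the scene too. Leave any green look-alike of the trowel alone.

How it is judged (in metres and radians):
On the way, in this order (a step that is already met when the one before it is completed fails the run):
1. the trowel is taken up from its rest in the gripper (z of trowel in the frame of rest_seat above 0.03 m and contact force between the fingers and trowel above 1 N), for 0.2 s.
2. the held trowel tips the coaster up by its edge (angle between coaster's own z axis and vertical above 0.6 rad and contact force between trowel and coaster above 0.05 N and contact force between the fingers and trowel above 1 N), for 0.2 s.
3. the coaster lies picture up, flat on the mat (angle between coaster's own z axis and vertical above 3.05 rad and height (world z) of coaster below 0.018 m and linear speed of coaster below 0.02 m/s), for 0.2 s.
At the end, for the whole second after the job is handed in: The coaster lies at rest picture up, flat on the mat (within 5 degrees, its centre over the mat); the trowel lies at rest in its rest: tip within 25 mm of its seat, pointing along the rest within 11 degrees, blade level within 6 degrees, handle down in the notch (waist within 12 mm of the middle) (all of step 3 and height (world z) of coaster above 0.01 m and x of coaster in the frame of mat between -0.17 and 0.17 m and y of coaster in the frame of mat between -0.2 and 0.2 m and distance between trowel and rest_seat below 0.025 m and angle between the x axis of trowel and the x axis of rest, either way round below 0.2 rad and angle between trowel's own z axis and vertical below 0.1 rad and linear speed of trowel below 0.02 m/s and y of trowel_grip in the frame of rest_seat between -0.012 and 0.012 m and z of trowel_grip in the frame of rest_seat below 0.046 m); the robot touches nothing.
It fails at once if the gripper or the arm touches the coaster (contact force between any of the fingers, the arm and coaster above 0.3 N).
It fails at once if the coaster is picked up off the mat or thrown (height (world z) of coaster above 0.075 m).
It fails at once if the finished coaster is moved by more than 20 mm (distance of coaster_done from where it was at the start of the episode above 0.02 m).
It fails at once if a bystander is moved by more than 20 mm (distance of any of nippers, pliers, jar_blue, jar_red, glue_tub, marker from where it was at the start of the episode above 0.02 m).
It also fails if it takes over 53 s, if anything falls off the work surface, if the arm or the gripper's body presses on something with over 40 N, if the wrist force passes 120 N, or if a joint passes its speed limit or range.

### The arm

A 6-joint arm with a two-finger parallel gripper is mounted at the origin on the work surface. World frame = base frame: x ahead of the robot, y to its left, z up, the work surface at z = 0. Lengths are in mm, angles in rad, forces in N, time in s.
With the tool pointing down it reaches from about 350 to 775 mm from the base axis. Payload 7.3 kg.
Tool frame: the origin (TCP) lies midway between the tips of the shut fingers; the grasp point (between the pads) lies 19 mm behind it; z points along the fingers, y is the line along which they close (so a half turn about z gives the same grasp; the last joint's range is limited). The gripper opens to 92 mm and grips with 3 to 60 N. Pads are 19 mm wide; open, the fingers measure 130 mm over their backs; the gripper's body (75 mm by 190 mm) begins 47 mm behind the grasp point.
Start: joints at [1.119, 0.342, 1.524, -0, 1.275, -0.146], TCP at [158.04, 500.668, 226.741] pointing down, gripper open.
Joint ranges: [-2.53, 2.53], [-0.77, 2.02], [0.04, 2.7], [-1, 4.14], [0.28, 2.66], [-3.11, 3.11]. Speed limits (rad/s): [2.57, 2.57, 3.14, 3.14, 3.14, 3.14].

### API

Orientations are given as [roll, pitch, yaw] about the fixed x, y, z axes, in that order (R = Rz(yaw) Ry(pitch) Rx(roll)).
In Python, from plant import readout, vision, order, models gives the robot as it stands. The module is installed in compiled form; this text tells all that it offers.
- The arm moves only by the tool step_arm, never from a script. Its argument "series" is text: rows parted by semicolons, each of 7 numbers parted by spaces: the gripper's target within -1 to 1 (shut at 1, half-way at 0, fully open at -1), then the shift along the tool's x, y, z each as a share of 80 mm, from -1 to 1, then the turn, a rotation vector about the tool's x, y, z each as a share of 2 pi rad, from -1 to 1. In form: jaw x y z ax ay az; .... A call has 1 to 20 rows; each row is the pose to reach, as a shift and turn from the pose commanded when the call began, along the tool's axes at that moment, turning the shorter way round; what a row does not reach only later rows make up. A row lasts 1/10 s, in which the tool goes at most 50 mm and 8.59 degrees, less where a joint would pass 70% of its speed; a pose out of reach is approached as far as the arm can. A call with a number of a shift or a turn outside -1 to 1 is refused whole. A call with a gripper value outside its range is refused whole. The fingers move at their own pace and stop on an object; the grip force is fixed at half the most. Time passes only in rows, so rows that repeat a pose let the fingers close. It gives the time, the measured TCP pose, the force, the opening and the grip force at its end, in the units of the state.
- readout.get_obs(): the state, without advancing time (a new reading comes with each control period).
- vision.capture(name): name is "side" or "top"; returns a dict with "frame" (384x512x3 uint8, red, green, blue), "depth" (384x512 float32, mm along the optical axis (not along the pixel's ray), 0 where there is no reading), "fovy" (degrees; the focal length in pixels is half the picture's height over the tangent of half this angle, whatever the lens; pixels are square), "cx", "cy" (the principal point, pixels), "rvec" (rotation vector, rad) and "tvec" (3), from world to camera coordinates, as OpenCV has them. Camera axes: x right, y down, z forward; pixel columns grow to the right and rows downward; lengths in mm; the calibration is good to about 2 mm. A picture is of the moment at which its call begins.
- order.close_job(): hands the job in; it is judged then, once.
Trained networks look in a picture, given as the dict that the camera call returned (one of the last four; its "shot" number tells which), for a name from the list of things; names that differ only in an ending like _2 or _b are one class to them, and where a whole thing is asked for, a point or a joint stands for the part that bears it (a point fixed in the world has none). Each returns a list of dicts, best first, with "p" (0 to 1); they miss things now and then, are a little off and sometimes report something else, mostly with a low value. They report only what shows in the picture. A call takes as long as a camera call. They do not tell look-alikes from the thing itself.
- models.look_for(picture, thing): "position" ([column, row] in pixels, amid what is visible of it).
- models.pinpoint(picture, thing): "position" ([column, row] in pixels: a listed point, or the origin of a listed thing).
The state is a dict: "time": time; "joint_positions": joint angles; "dq": joint speeds; "tau": joint torques, N m; "tool_pos": TCP position; "tcp_rot": TCP orientation; "contact_force": force on the tool from outside, world axes, zero at the start; "moment": the same for the moment, N m; "grip_width": finger opening in mm; "finger_force": force on a finger pad.
Only numpy, scipy, OpenCV 4.12 (cv2) and the standard library are available. Lean on these libraries where they do the work, as an engineer would, in place of code of your own. Each camera call takes 0.05 s, during which the arm holds its last target. There are 200 camera calls.

## Working session

There is one attempt and no reset: what is moved stays moved. The work goes in short steps, Python scripts to look and compute and a tool call to move; the robot and the scene stay as the last step left them, time stands still between calls to the robot, and variables do not carry over. Pictures are saved under pics/ and viewed, at most 10 in all, crops included, and the job is handed in when it is done.

Besides the shell and the picture viewer there is one more tool, called after "Emit:" in YAML: its name, and indented under it one key for each argument. step_arm: Moves the arm, as the interface text tells. Shift numbers are shares of 80 mm and turn numbers shares of 2 pi rad, none past 1 either way. Its arguments: {"type":"object","properties":{"series":{"type":"string"}},"required":["series"]}

```bash
mkdir -p pics
cat > h.py <<'E'
import numpy as np, cv2
from scipy.spatial.transform import Rotation as R
from plant import readout, vision, order, models
def K(c):
    f=192/np.tan(np.radians(c["fovy"])/2); return f
def w(c,u,v,d=None,z=None):
    """world point from pixel and depth, or on plane z"""
    f=K(c); Rm=cv2.Rodrigues(np.array(c["rvec"],float))[0]; t=np.array(c["tvec"],float).ravel()
    ray=np.array([(u-c["cx"])/f,(v-c["cy"])/f,1.])
    o=-Rm.T@t; r=Rm.T@ray
    if z is not None: d=(z-o[2])/r[2]
    return o+r*d
def cloud(c):
    f=K(c); Rm=cv2.Rodrigues(np.array(c["rvec"],float))[0]; t=np.array(c["tvec"],float).ravel()
    v,u=np.mgrid[:384,:512]; d=c["depth"]
    P=np.stack([(u-c["cx"])/f*d,(v-c["cy"])/f*d,d],-1)
    P=(P-t)@Rm; P[d==0]=np.nan
    return P
def proj(c,p):
    Rm=cv2.Rodrigues(np.array(c["rvec"],float))[0]; q=Rm@np.array(p)+np.array(c["tvec"]).ravel()
    f=K(c); return q[0]/q[2]*f+c["cx"],q[1]/q[2]*f+c["cy"]
def save(c,n,crop=None,s=1):
    im=c["frame"][...,::-1]
    if crop: a,b,e,g=crop; im=im[b:g,a:e]
    cv2.imwrite("pics/"+n,cv2.resize(im,None,fx=s,fy=s,interpolation=cv2.INTER_CUBIC))
E
python3 - <<'E'
from h import *
for n in("top","side"):
    c=vision.capture(n); P=cloud(c)
    cv2.imwrite(f"pics/{n}0.png",cv2.resize(c["frame"][...,::-1],(796,597)))
    print(n,c["fovy"],c["cx"],c["cy"],w(c,256,192,0))
    for t in["coaster","coaster_done","mat","trowel","trowel_grip","rest","rest_seat","coaster_back"]:
        for r in models.pinpoint(c,t)[:3]:
            u,v=r["position"]; print(t,round(r["p"],2),np.round((u,v)),np.round(P[int(v),int(u)]))
E
```

```text
top 46.3343509728755 251.34632586197523 194.38865457683795 [ 207.20977144 -149.74555632 1663.69331827]
coaster 0.73 [202. 216.] [449.  65.  17.]
coaster 0.5 [273. 208.] [ 483. -195.   14.]
coaster_done 0.76 [209. 174.] [606.  49.  20.]
mat 0.66 [194. 195.] [nan nan nan]
trowel 0.78 [419. 274.] [ 256. -732.    4.]
trowel 0.55 [271. 208.] [ 483. -187.   13.]
trowel 0.35 [268. 209.] [ 481. -180.   -1.]
trowel_grip 0.84 [379. 257.] [ 311. -578.   31.]
trowel_grip 0.68 [310. 198.] [ 529. -333.    8.]
trowel_grip 0.34 [194. 195.] [526. 103.   8.]
rest_seat 0.83 [272. 210.] [ 479. -191.   14.]
coaster_back 0.85 [201. 214.] [457.  69.  18.]
side 47.25738447308359 253.7375908414289 194.44827611167668 [ -302.27806802 -1292.10554276   930.64002613]
coaster 0.79 [211. 193.] [451.  46.  17.]
coaster_done 0.75 [241. 184.] [592.  30.  18.]
mat 0.98 [220. 185.] [530. 104.   5.]
trowel 0.88 [305. 334.] [ 287. -712.   -2.]
trowel 0.87 [250. 220.] [ 468. -201.   14.]
trowel_grip 0.65 [284. 299.] [ 308. -593.   24.]
trowel_grip 0.52 [281. 225.] [ 504. -336.   57.]
trowel_grip 0.15 [241. 183.] [599.  39.  16.]
rest 0.57 [275. 231.] [ 502. -307.   11.]
rest_seat 0.85 [251. 217.] [ 500. -164.   -2.]
rest_seat 0.47 [210. 190.] [468.  75.  11.]
rest_seat 0.23 [251. 220.] [ 479. -198.    7.]
coaster_back 0.82 [210. 190.] [468.  75.  11.]
```

View pics/top0.png

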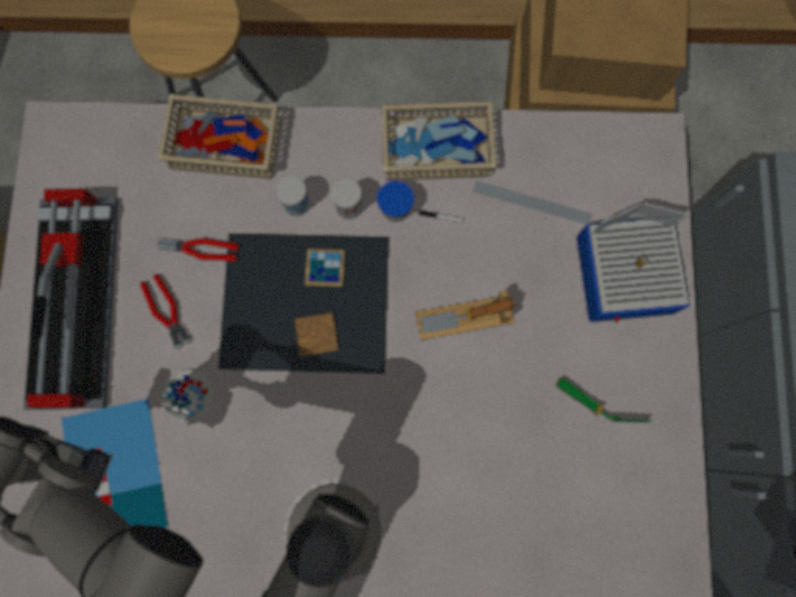

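View pics/side0.png

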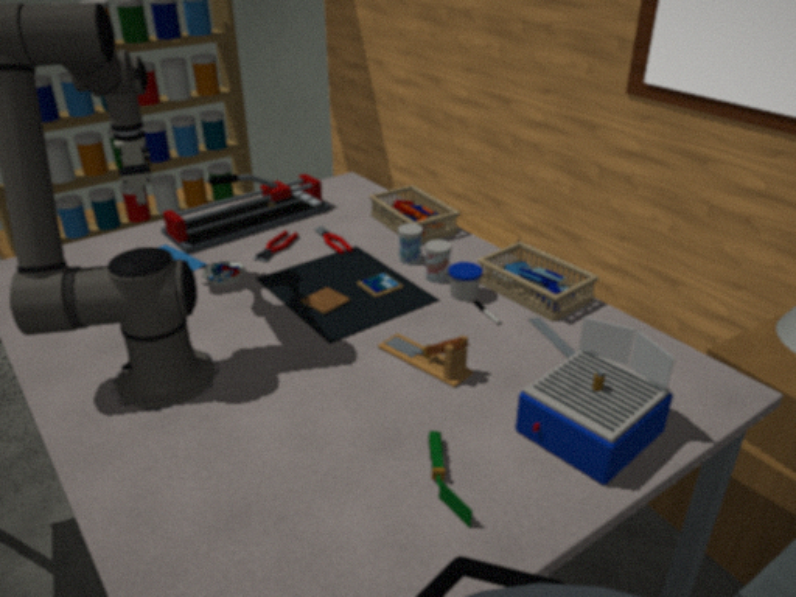

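The top view shows the face-down cork coaster at about (203,215) in native pixels and the finished one at (209,172). The rest with the steel trowel is at (268–331,190–215), with its tip toward the left (+y). The side view agrees. The trowel could be confused with the green one at (388,260), which is the look-alike, or with the grey strip at (342,130). I choose the one in the wooden rest at (300,202). Next I check it in a close crop and measure.

Run:
```python
from h import *
c=vision.capture("top")
a=cv2.resize(c["frame"][180:225,258:340,::-1],None,fx=7,fy=7,interpolation=cv2.INTER_CUBIC)
b=cv2.resize(c["frame"][155:235,170:235,::-1],None,fx=3.5,fy=3.5,interpolation=cv2.INTER_CUBIC)
H=600;img=np.zeros((600,580,3),np.uint8);img[:315,:574]=a;img[318:598,:228]=b[:280,:228]
cv2.imwrite("pics/crop1.png",img)
hsv=cv2.cvtColor(c["frame"],cv2.COLOR_RGB2HSV)
def seg(box,m,z,name):
    x0,y0,x1,y1=box; mm=np.zeros_like(m,np.uint8); mm[y0:y1,x0:x1]=m[y0:y1,x0:x1]
    n,l,s,ce=cv2.connectedComponentsWithStats(mm); k=1+np.argmax(s[1:,4]); mm=(l==k).astype(np.uint8)
    cn=max(cv2.findContours(mm,0,cv2.CHAIN_APPROX_NONE)[0],key=len)[:,0]
    q=np.array([w(c,u,v,z=z)[:2] for u,v in cn],np.float32)
    print(name,s[k],cv2.minAreaRect(q))
h,s_,v_=[hsv[...,i].astype(int) for i in range(3)]
for p in[(203,215),(220,200),(330,190),(280,208),(275,200),(320,198)]: print(p,hsv[p[1],p[0]])
seg((180,195,230,235),(s_>80)&(h<25),14,"coaster")
seg((190,155,230,190),((s_>80)),14,"done(all)")
seg((255,180,345,225),(s_>60)&(h<30),10,"rest")
seg((135,145,255,245),(v_<80),3,"mat")
```

```text
(203, 215) [ 14 129 113]
(220, 200) [98 46 44]
(330, 190) [18 16 78]
(280, 208) [ 94  19 106]
(275, 200) [ 18 126 140]
(320, 198) [ 13 168 111]
coaster [190 201  28  28 635] ((450.6867980957031, 60.17426300048828), (96.0592269897461, 95.29842376708984), 10.490711212158203)
done(all) [196 161  26  24 306] ((613.3553466796875, 47.900115966796875), (89.70173645019531, 93.80574798583984), 1.3962587118148804)
rest [267 187  64  32 924] ((507.1238098144531, -296.76873779296875), (81.67666625976562, 240.10125732421875), 12.858023643493652)
mat [ 135  150  120   95 8619] ((523.53173828125, 95.39466857910156), (362.1648864746094, 443.61895751953125), 1.5117006301879883)
```

View pics/crop1.png

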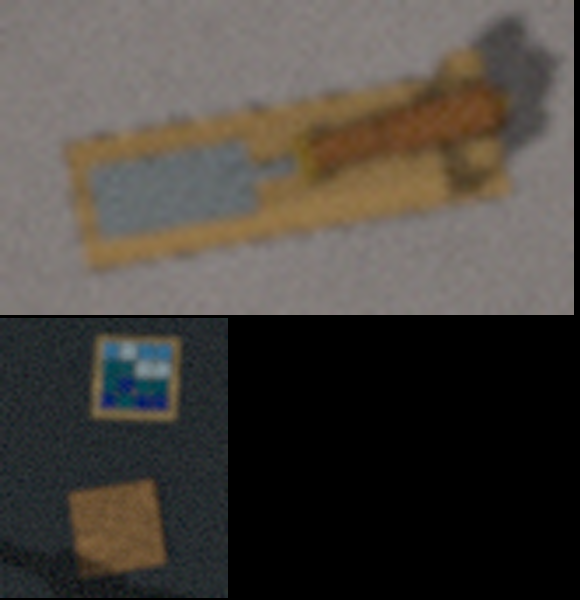

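The crop confirms the steel-bladed, wood-handled trowel lying in the wooden rest with its tip left, and the brown cork coaster below the picture-up one. Now I fit the rest's edges and work out the grasp pose.

```bash
cat >> h.py <<'E'
def fitrect(c,box,fn,size,z,side=None,x0=None):
    """fit w x h box (z range) to the hull of the mask in picture"""
    from scipy.optimize import minimize
    hsv=cv2.cvtColor(c["frame"],cv2.COLOR_RGB2HSV).astype(int)
    m=fn(hsv).astype(np.uint8); a,b,e,g=box; mm=np.zeros_like(m); mm[b:g,a:e]=m[b:g,a:e]
    n,l,s,_=cv2.connectedComponentsWithStats(mm); mm=(l==1+np.argmax(s[1:,4])).astype(np.uint8)
    h=cv2.convexHull(np.argwhere(mm)[:,::-1].astype(np.int32)); M=np.zeros(mm.shape,np.uint8); cv2.fillConvexPoly(M,h,255)
    def poly(p):
        ca,sa=np.cos(p[2]),np.sin(p[2]); pts=[]
        for zz in z:
            for i in(-1,1):
                for j in(-1,1):
                    x,y=i*size[0]/2,j*size[1]/2
                    pts.append(proj(c,[p[0]+ca*x-sa*y,p[1]+sa*x+ca*y,zz]))
        for q in (side or []):
            pts.append(proj(c,[p[0]+ca*q[0]-sa*q[1],p[1]+sa*q[0]+ca*q[1],q[2]]))
        return cv2.convexHull(np.array(pts,np.float32))
    def cost(p):
        I=np.zeros(M.shape,np.uint8); cv2.fillConvexPoly(I,np.round(poly([p[0]*10,p[1]*10,p[2]/10])*64).astype(np.int32),255,cv2.LINE_AA,6)
        return np.abs(cv2.GaussianBlur(I,(5,5),0).astype(float)-cv2.GaussianBlur(M,(5,5),0)).sum()/255
    best=min((minimize(cost,[x0[0]/10+dx,x0[1]/10,x0[2]*10+da],method="Nelder-Mead",options=dict(initial_simplex=None,xatol=.01,fatol=.5)) for dx in(-.5,.5) for da in(-.5,.5)),key=lambda r:r.fun)
    return best.x[0]*10,best.x[1]*10,np.degrees(best.x[2]/10),best.fun,M.sum()/255
def Rt(yaw): # grip orientation for trowel yaw (deg); level blade
    Y=R.from_euler("z",yaw,degrees=True).as_matrix()
    zt=np.array([-.574,0,-.819]); zt/=np.linalg.norm(zt); y=np.array([0,1.,0]); x=np.cross(y,zt)
    return R.from_matrix(Y@np.stack([x,y,zt],1))
def tool(tip,yaw,flip=False,pitch=0):
    """TCP pose for trowel origin at tip, pitch = nose up deg"""
    Tr=R.from_euler("z",yaw,degrees=True)*R.from_euler("y",-pitch,degrees=True)
    Rw=Tr*Rt(0); 
    if flip: Rw=Rw*R.from_euler("z",np.pi)
    return np.array(tip)+Tr.apply([-137,0,38])+Rw.apply([0,0,19]),Rw
def rel(p,Rw,p0=None,R0=None):
    o=readout.get_obs()
    p0=np.array(o["tool_pos"]) if p0 is None else p0
    R0=R.from_euler("xyz",o["tcp_rot"]) if R0 is None else R0
    return np.round(R0.inv().apply(p-p0)/80,4),np.round((R0.inv()*Rw).as_rotvec()/2/np.pi,4)
E
python3 - <<'E'
from h import *
o=readout.get_obs(); print(o["time"],o["tool_pos"],o["tcp_rot"])
wood=lambda q:(q[...,1]>60)&(q[...,0]<30)
cork=lambda q:(q[...,1]>80)&(q[...,0]<25)
for n,b1,b2 in(("top",(180,195,230,235),(255,180,345,225)),("side",(190,180,228,203),(240,210,305,250))):
    c=vision.capture(n)
    print(n,"coaster",np.round(fitrect(c,b1,cork,(90,90),(8,14),None,(451,60,.18)),2))
    print(n,"rest",np.round(fitrect(c,b2,wood,(230,70),(0,10),[(-115,25,93),(-115,-25,93),(-90,25,93),(-90,-25,93)],(505,-290,1.78)),2))
for f in(0,1): print(rel(*tool([500,-190,10],102,f)))
E
```

```text
0.95 [158.04091097 500.65344532 226.74176892] [3.14151431e+00 1.14594749e-05 2.83577082e+00]
top coaster [451.85  60.59  10.66  33.83 676.  ]
top rest [ 504.44 -292.47  102.96  106.23 1325.  ]
side coaster [454.55  58.87  10.65  18.11 348.  ]
side rest [ 505.8  -292.6   101.44   90.9  1392.  ]
(array([-7.5858, -8.5551,  2.4285]), array([ 0.1009,  0.0589, -0.3199]))
(array([-7.5858, -8.5551,  2.4285]), array([ 0.0513, -0.088 ,  0.1625]))
```

Emit:
step_arm:
  series: "-1 -1 -1 0 0 0 0; -1 -1 -1 0 0 0 0; -1 -1 -1 0 0 0 0"

```text
time: 1.35
tool_pos: [211.1, 397.2, 226.6]
tcp_rot: [-3.14, 0.001, 2.834]
contact_force: [0.0, -0.5, 1.4]
grip_width: 91.9
finger_force: 0.0
```

Emit:
step_arm:
  series: "-1 -1 -1 0 0 0 0; -1 -1 -1 0 0 0 0; -1 -1 -1 0 0 0 0"

```text
time: 1.65
tool_pos: [263.7, 297.2, 226.9]
tcp_rot: [-3.141, 0.001, 2.833]
contact_force: [0.1, 0.4, -0.2]
grip_width: 91.9
finger_force: 0.0
```

Emit:
step_arm:
  series: "-1 -1 -1 0 0 0 0; -1 -1 -1 0 0 0 0; -1 -1 -1 0 0 0 0"

```text
time: 1.95
tool_pos: [316.4, 196.7, 227.0]
tcp_rot: [-3.142, 0.001, 2.832]
contact_force: [-0.2, 0.6, 0.7]
grip_width: 91.8
finger_force: 0.0
```

Emit:
step_arm:
  series: "-1 -1 -1 0 0 0 0; -1 -1 -1 0 0 0 0; -1 -1 -1 0 0 0 0"

```text
time: 2.25
tool_pos: [368.9, 96.0, 227.0]
tcp_rot: [-3.141, 0.002, 2.832]
contact_force: [-0.5, 0.4, -0.2]
grip_width: 91.5
finger_force: 0.0
```

Emit:
step_arm:
  series: "-1 -1 -1 0 0 0 0; -1 -1 -1 0 0 0 0; -1 -1 -1 0 0 0 0"

```text
time: 2.55
tool_pos: [421.2, -4.6, 226.9]
tcp_rot: [-3.141, 0.002, 2.832]
contact_force: [0.0, 0.1, 1.0]
grip_width: 91.6
finger_force: 0.0
```

Run:
```python
from h import *
o=readout.get_obs(); print(o["time"],o["tool_pos"],o["tcp_rot"],np.round(o["joint_positions"],3))
seat=np.array([482.6,-189.9,10])
for f in(0,1):
    p,Rw=tool(seat,102.3,f); print(p,rel(p+[0,0,120],Rw))
```

```text
2.55 [421.23899275  -4.64452528 226.90006259] [-3.14111626e+00  2.11582591e-03  2.83216451e+00] [-1.930e-01  1.500e-01  1.785e+00 -1.000e-03  1.205e+00 -1.454e+00]
[ 514.10819705 -334.40964026   32.44084365] (array([-2.359 , -3.5724,  0.9374]), array([ 0.101 ,  0.0586, -0.3213]))
[ 514.10819705 -334.40964026   32.44084365] (array([-2.359 , -3.5724,  0.9374]), array([ 0.051 , -0.0878,  0.1611]))
```

Emit:
step_arm:
  series: "-1 -1 -1 0 0.051 -0.0878 0.161; -1 -1 -1 0 0.051 -0.0878 0.161; -1 -1 -1 0 0.051 -0.0878 0.161; -1 -1 -1 0 0.051 -0.0878 0.161; -1 -1 -1 0 0.051 -0.0878 0.161; -1 -1 -1 0 0.051 -0.0878 0.161; -1 -1 -1 0 0.051 -0.0878 0.161; -1 -1 -1 0 0.051 -0.0878 0.161; -1 -1 -1 0 0.051 -0.0878 0.161; -1 -1 -1 0 0.051 -0.0878 0.161"

```text
time: 3.55
tool_pos: [471.4, -100.0, 226.0]
tcp_rot: [-3.138, 0.61, 1.793]
contact_force: [0.1, -0.5, -0.5]
grip_width: 91.8
finger_force: 0.0
```

Run:
```python
from h import *
o=readout.get_obs(); print(o["time"],o["tool_pos"],o["tcp_rot"],np.round(o["joint_positions"],3))
seat=np.array([482.6,-189.9,10])
p,Rw=tool(seat,102.3,1); print(p,rel(p+[0,0,90],Rw)); print(Rw.as_matrix())
```

```text
3.55 [ 471.4072276  -100.02544962  226.03954685] [-3.13825396  0.60957124  1.79346321] [ 0.003  0.248  1.835 -0.707  1.038  0.146]
[ 514.10819705 -334.40964026   32.44084365] (array([-1.6981, -0.1172,  2.7656]), array([ 0.0002, -0.0003,  0.001 ]))
[[-1.74451215e-01  9.77045574e-01  1.22264954e-01]
 [ 8.00105519e-01  2.13030386e-01 -5.60757714e-01]
 [-5.73931993e-01 -1.11022302e-16 -8.18902966e-01]]
```

Emit:
step_arm:
  series: "-1 -0.85 -0.1 1 0 0 0.001; -1 -0.85 -0.1 1 0 0 0.001; -1 -0.85 -0.1 1 0 0 0.001"

```text
time: 3.85
tool_pos: [484.8, -206.0, 199.2]
tcp_rot: [-3.141, 0.609, 1.782]
contact_force: [0.5, 0.3, 0.1]
grip_width: 92.2
finger_force: 0.0
```

Emit:
step_arm:
  series: "-1 -0.95 0 1 0 0 0; -1 -0.95 0 1 0 0 0; -1 -0.95 0 1 0 0 0;-1 -0.95 0 1 0 0 0; -1 -0.95 0 1 0 0 0"

```text
time: 4.35
tool_pos: [508.2, -307.2, 178.2]
tcp_rot: [3.14, 0.609, 1.784]
contact_force: [0.3, -0.2, 0.4]
grip_width: 91.6
finger_force: 0.0
```

Run:
```python
from h import *
o=readout.get_obs(); print(o["time"],o["tool_pos"],o["tcp_rot"],np.round(o["joint_positions"],3))
seat=np.array([482.6,-189.9,10])
p,Rw=tool(seat,102.3,1); print(p,rel(p,Rw))
for n,cr in(("top",(240,160,340,235)),("side",(230,165,330,240))):
    c=vision.capture(n); 
    for q in("trowel_grip","trowel","rest_seat"):
        for r in models.pinpoint(c,q)[:2]:
            z={"trowel_grip":48}.get(q,10); print(n,q,r["p"],np.round(r["position"]),np.round(w(c,*r["position"],z=z)))
    print("expected grip px",proj(c,seat+R.from_euler("z",102.3,degrees=True).apply([-137,0,38])),"tcp px",proj(c,o["tool_pos"]))
    save(c,n+"2.png",cr,6)
a=cv2.imread("pics/top2.png");b=cv2.imread("pics/side2.png");
cv2.imwrite("pics/c2.png",cv2.resize(np.hstack([a,b]),(796,300)))
```

```text
4.35 [ 508.21849317 -307.15139141  178.19673408] [3.13959023 0.60930551 1.78378773] [-0.427  0.391  1.777 -0.757  0.73  -0.125]
[ 514.10819705 -334.40964026   32.44084365] (array([ 0.7568, -0.0035,  1.6936]), array([ 0.0002, -0.0003, -0.0002]))
top trowel_grip 0.76 [379. 258.] [ 305. -576.   48.]
top trowel_grip 0.5 [305. 198.] [ 519. -313.   48.]
top trowel 0.79 [417. 272.] [ 262. -724.   10.]
top trowel 0.68 [268. 210.] [ 476. -182.   10.]
top rest_seat 0.86 [271. 209.] [ 479. -192.   10.]
top rest_seat 0.54 [203. 213.] [458.  63.  10.]
expected grip px (np.float64(307.7476086951393), np.float64(199.54631075712533)) tcp px (np.float64(307.00072554852204), np.float64(193.40998020102217))
side trowel_grip 0.88 [280. 224.] [ 512. -330.   48.]
side trowel_grip 0.62 [281. 299.] [ 286. -611.   48.]
side trowel 0.79 [304. 332.] [ 282. -713.   10.]
side trowel 0.57 [248. 220.] [ 469. -196.   10.]
side rest_seat 0.8 [252. 219.] [ 484. -197.   10.]
side rest_seat 0.46 [222. 184.] [532.  86.  10.]
expected grip px (np.float64(279.41639653027715), np.float64(223.65582445827943)) tcp px (np.float64(276.4966544474704), np.float64(190.00561282149934))
```

View pics/c2.png

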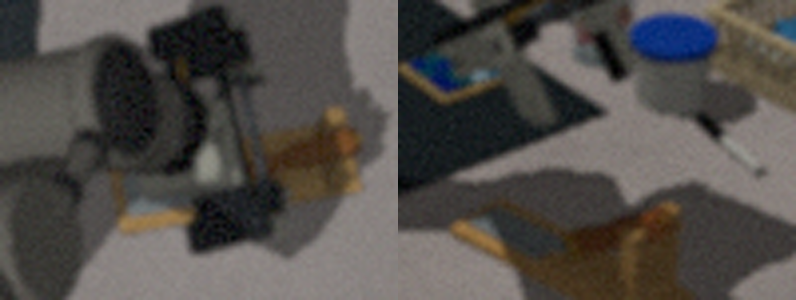

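The gripper straddles the trowel in the rest, and the expected grip pixel (308,200) matches the network's to a few mm. I descend along the tool's z.

Emit:
step_arm:
  series: "-1 0.757 0 0.4 0 0 0; -1 0.757 0 0.7 0 0 0; -1 0.757 0 0.7 0 0 0; -1 0.757 0 0.7 0 0 0"

```text
time: 5.15
tool_pos: [505.0, -291.1, 97.8]
tcp_rot: [3.141, 0.61, 1.784]
contact_force: [0.2, -0.2, 0.3]
grip_width: 92.2
finger_force: 0.0
```

Emit:
step_arm:
  series: "-1 0 0 0.3 0 0 0; -1 0 0 0.6 0 0 0; -1 0 0 0.8 0 0 0; -1 0 0 0.9 0 0 0; -1 0 0 1 0 0 0; -1 0 0 1 0 0 0"

```text
time: 5.75
tool_pos: [523.8, -337.5, 43.9]
tcp_rot: [-3.134, 0.581, 1.783]
contact_force: [0.0, 0.4, -0.2]
grip_width: 91.9
finger_force: 0.0
```

Run:
```python
from h import *
o=readout.get_obs(); print(o["contact_force"],np.round(o["joint_positions"],3))
p,Rw=tool(np.array([482.6,-189.9,10]),102.3,1); print(p,rel(p,Rw))
c=vision.capture("side"); save(c,"pre.png",(230,165,330,240),6)
```

```text
[ 0.01477145  0.44872045 -0.16551814] [-0.476  0.638  1.801 -0.995  0.537  0.15 ]
[ 514.10819705 -334.40964026   32.44084365] (array([ 0.1318, -0.1096,  0.0862]), array([-0.0015, -0.0048, -0.0003]))
```

View pics/pre.png

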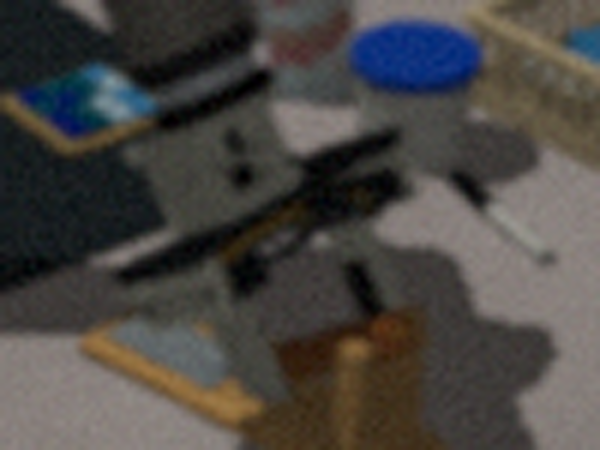

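The q4 limit (−1) stops the full 35° lean. The rotation about the closing axis doesn't matter on the flat waist, so I lean less, 22°.

```bash
cat >> h.py <<'E'
LEAN=22.
def tool(tip,yaw,pitch=0,lean=None):
    l=np.radians(LEAN if lean is None else lean)
    Tr=R.from_euler("z",yaw,degrees=True)*R.from_euler("y",-pitch,degrees=True)
    zt=np.array([-np.sin(l),0,-np.cos(l)]); y=np.array([0,-1.,0]); x=np.cross(y,zt)
    Rw=Tr*R.from_matrix(np.stack([x,y,zt],1))
    return np.array(tip)+Tr.apply([-137,0,38])+Rw.apply([0,0,19]),Rw
SEAT=np.array([482.6,-189.9,10]); YAW=102.3
E
python3 - <<'E'
from h import *
p,Rw=tool(SEAT,YAW); print(p,rel(p,Rw),rel(p+[0,0,20],Rw))
E
```

```text
[ 513.30141208 -330.70939027   30.38350676] (array([ 0.1827, -0.1091,  0.0858]), array([-0.0015,  0.0314, -0.0005])) (array([ 0.0454, -0.1108, -0.1231]), array([-0.0015,  0.0314, -0.0005]))
```

Emit:
step_arm:
  series: "-1 0.045 -0.11 -0.12 0 0.0314 0; -1 0.045 -0.11 -0.12 0 0.0314 0; -1 0.045 -0.11 -0.12 -0.0015 0.0314 0; -1 0.045 -0.11 -0.12 -0.0015 0.0314 0"

```text
time: 6.2
tool_pos: [513.7, -331.5, 51.3]
tcp_rot: [3.138, 0.385, 1.781]
contact_force: [-1.2, -0.1, -0.3]
grip_width: 92.2
finger_force: 0.0
```

Run:
```python
from h import *
p,Rw=tool(SEAT,YAW); o=readout.get_obs(); print(o["tool_pos"],o["tcp_rot"],np.round(o["joint_positions"],3));print(p,rel(p,Rw))
```

```text
[ 513.68259488 -331.47949399   51.33405768] [3.13780582 0.38518648 1.7806593 ] [-0.559  0.597  1.735 -0.5    0.591 -0.381]
[ 513.30141208 -330.70939027   30.38350676] (array([ 0.108 , -0.0036,  0.2388]), array([ 0.0003,  0.0002, -0.0007]))
```

Emit:
step_arm:
  series: "-1 0.108 0 0.239 0 0 0; -1 0.108 0 0.239 0 0 0; 1 0.108 0 0.239 0 0 0; 1 0.108 0 0.239 0 0 0; 1 0.108 0 0.239 0 0 0; 1 0.108 0 0.239 0 0 0; 1 0.108 0 0.239 0 0 0; 1 0.108 0 0.239 0 0 0; 1 0.108 0 0.239 0 0 0; 1 0.108 0 0.239 0 0 0; 1 0.108 0 0.239 0 0 0"

```text
time: 7.3
tool_pos: [513.2, -329.9, 28.9]
tcp_rot: [3.14, 0.384, 1.782]
contact_force: [0.1, -0.7, -0.4]
grip_width: 24.3
finger_force: 0.0
```

Emit:
step_arm:
  series: "1 0 0 0 0 0 0; 1 0 0 0 0 0 0; 1 0 0 0 0 0 0; 1 0 0 0 0 0 0; 1 0 0 0 0 0 0"

```text
time: 7.8
tool_pos: [513.2, -329.9, 28.9]
tcp_rot: [3.14, 0.384, 1.783]
contact_force: [-0.1, 0.2, 0.6]
grip_width: 15.3
finger_force: 30.0
```

Emit:
step_arm:
  series: "1 -0.05 0 -0.12 0 0 0; 1 -0.1 0 -0.25 0 0 0; 1 -0.2 0 -0.5 0 0 0; 1 -0.3 0 -0.74 0 0 0; 1 -0.375 0 -0.927 0 0 0; 1 -0.375 0 -0.927 0 0 0; 1 -0.375 0 -0.927 0 0 0"

```text
time: 8.5
tool_pos: [513.2, -330.0, 109.5]
tcp_rot: [3.139, 0.384, 1.782]
contact_force: [0.8, -0.2, -1.1]
grip_width: 16.1
finger_force: 30.0
```

Run:
```python
from h import *
o=readout.get_obs(); print(o["tool_pos"],o["tcp_rot"],o["finger_force"],np.round(o["joint_positions"],3))
Rw=R.from_euler("xyz",o["tcp_rot"]); T=R.from_euler("z",YAW,degrees=True)
g=np.array(o["tool_pos"])-Rw.apply([0,0,19]); tip=g-T.apply([-137,0,38]); print("tip exp",tip)
for n,cr in(("top",(250,175,330,235)),("side",(230,180,310,240))):
    c=vision.capture(n)
    for r in models.pinpoint(c,"trowel"): print(n,r["p"],np.round(r["position"]))
    pts=[tip+T.apply([a,b,0]) for a,b in((0,-20),(0,20),(-85,20),(-85,-20))]
    im=cv2.resize(c["frame"][...,::-1],None,fx=5,fy=5,interpolation=cv2.INTER_CUBIC)
    q=np.array([proj(c,p) for p in pts])*5+2; cv2.polylines(im,[q.astype(np.int32)],True,(0,255,0),1)
    a,b,e,f=cr; cv2.imwrite(f"pics/{n}3.png",im[b*5:f*5,a*5:e*5])
cv2.imwrite("pics/c3.png",np.hstack([cv2.imread("pics/top3.png"),cv2.imread("pics/side3.png")]))
```

```text
[ 513.15138658 -329.95231797  109.45504516] [3.13914984 0.38445534 1.78224772] 29.961518347263336 [-0.557  0.509  1.69  -0.423  0.712 -0.479]
tip exp [ 482.42524266 -189.13952055   89.06804671]
top 0.86 [419. 274.]
top 0.68 [193. 131.]
top 0.67 [249. 134.]
side 0.81 [249. 201.]
side 0.7 [281. 205.]
side 0.57 [305. 333.]
```

View pics/c3.png

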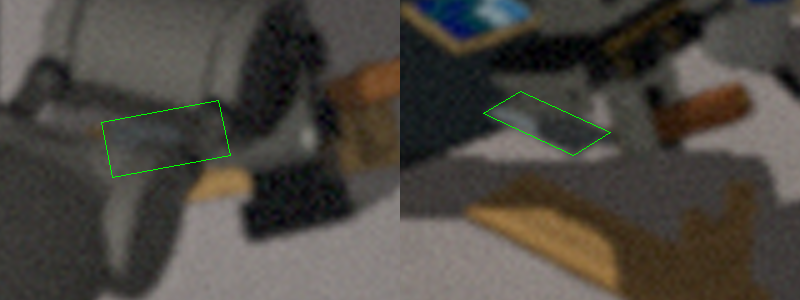

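```bash
cat >> h.py <<'E'
C=np.array([453,59.8,0]); CY=100.65; D=np.array([np.cos(np.radians(CY)),np.sin(np.radians(CY)),0])
def tipexp():
    o=readout.get_obs(); Rw=R.from_euler("xyz",o["tcp_rot"]); l=np.radians(LEAN)
    zt=np.array([-np.sin(l),0,-np.cos(l)]); y=np.array([0,-1.,0]); x=np.cross(y,zt)
    T=Rw*R.from_matrix(np.stack([x,y,zt],1)).inv()
    return np.array(o["tool_pos"])-Rw.apply([0,0,19])-T.apply([-137,0,38]),T
E
python3 - <<'E'
from h import *
tip,T=tipexp(); print(tip)
c=vision.capture("side"); P=cloud(c).reshape(-1,3); F=c["frame"].reshape(-1,3).astype(int)
q=T.inv().apply(np.nan_to_num(P,nan=9e3)-tip)
m=(q[:,0]>-85)&(q[:,0]<8)&(abs(q[:,1])<17)&(abs(q[:,2]-2)<25)
for a in range(-85,8,12):
    k=m&(q[:,0]>=a)&(q[:,0]<a+12); print(a,k.sum(),np.round(np.median(q[k,2]),1) if k.any() else None,np.round(q[k,2].std(),1))
p,Rw=tool(C-80*D+[0,0,60],CY,-3); print(p,rel(p,Rw))
E
```

```text
[ 482.20235844 -188.77216755   87.66524545]
-85 12 5.2 3.0
-73 19 2.6 2.5
-61 15 2.2 1.5
-49 16 2.7 1.3
-37 8 2.3 1.7
-25 4 2.9 0.7
-13 6 3.3 2.3
-1 0 None nan
[ 494.1852939  -159.21445684   87.89810037] (array([ 2.0714,  0.2233, -0.5638]), array([ 0.0017, -0.0086,  0.0039]))
  ret = _var(a, axis=axis, dtype=dtype, out=out, ddof=ddof,
  arrmean = um.true_divide(arrmean, div, out=arrmean,
  ret = ret.dtype.type(ret / rcount)
```

Emit:
step_arm:
  series: "1 0.3 0.03 -0.08 0 0 0; 1 0.7 0.074 -0.19 0 0 0; 1 0.7 0.074 -0.19 0 -0.004 0.002; 1 0.7 0.074 -0.19 0 -0.004 0.002"

```text
time: 9.15
tool_pos: [506.4, -271.2, 101.2]
tcp_rot: [3.136, 0.408, 1.771]
contact_force: [0.9, 0.6, -0.7]
grip_width: 16.1
finger_force: 30.0
```

Emit:
step_arm:
  series: "1 0.4 0.04 -0.1 0 0 0; 1 0.7 0.074 -0.19 0 0 0; 1 0.7 0.074 -0.19 0 -0.004 0.002; 1 0.7 0.074 -0.19 0 -0.004 0.002"

```text
time: 9.55
tool_pos: [501.2, -214.5, 93.4]
tcp_rot: [3.13, 0.433, 1.757]
contact_force: [0.3, -0.4, -0.4]
grip_width: 15.9
finger_force: 30.0
```

Run:
```python
from h import *
p,Rw=tool(C-80*D+[0,0,30],CY,-3); print(p,rel(p,Rw))
```

```text
[ 494.1852939  -159.21445684   57.89810037] (array([0.8174, 0.0402, 0.1107]), array([ 0.0018, -0.0005, -0.    ]))
```

Emit:
step_arm:
  series: "1 0.4 0.02 0.05 0 0 0; 1 0.817 0.04 0.11 0.0018 0 0; 1 0.817 0.04 0.11 0.0018 0 0; 1 0.817 0.04 0.11 0.0018 0 0; 1 0.817 0.04 0.11 0.0018 0 0"

```text
time: 10.05
tool_pos: [495.0, -160.8, 59.0]
tcp_rot: [3.139, 0.434, 1.753]
contact_force: [0.4, 0.1, 0.2]
grip_width: 15.8
finger_force: 30.0
```

Run:
```python
from h import *
tip,T=tipexp(); print(tip,T.as_euler("xyz",degrees=True),readout.get_obs()["joint_positions"])
for n in("side","top"):
    c=vision.capture(n)
    if n=="side":
        P=cloud(c).reshape(-1,3); q=T.inv().apply(np.nan_to_num(P,nan=9e3)-tip)
        m=(q[:,0]>-85)&(q[:,0]<8)&(abs(q[:,1])<17)&(abs(q[:,2]-2)<12)
        for a in range(-85,8,15):
            k=m&(q[:,0]>=a)&(q[:,0]<a+15); print(a,k.sum(),np.round(np.median(q[k,2]),1) if k.any() else None)
    im=cv2.resize(c["frame"][...,::-1],None,fx=5,fy=5,interpolation=cv2.INTER_CUBIC)
    for pts in([tip+T.apply([a,b,0]) for a,b in((0,-20),(0,20),(-85,20),(-85,-20))],[C+[0,0,14]+T.apply([a,b,0]) for a,b in((45,-45),(45,45),(-45,45),(-45,-45))]):
        cv2.polylines(im,[(np.array([proj(c,p) for p in pts])*5+2).astype(np.int32)],True,(0,255,0),1)
    u,v=map(int,proj(c,C-70*D)); cv2.imwrite(f"pics/{n}4.png",im[(v-35)*5:(v+35)*5,(u-40)*5:(u+40)*5])
cv2.imwrite("pics/c4.png",np.hstack([cv2.imread("pics/top4.png"),cv2.imread("pics/side4.png")]))
p,Rw=tool(C-70*D+[0,0,5],CY,-3); print(p,rel(p,Rw))
```

```text
[468.98830453 -20.33726693  31.36949271] [ -0.14238785   2.88908269 100.52564828] [-0.22542154  0.51460882  1.90681588 -0.68572746  0.65394458  0.13011683]
-85 13 4.8
-70 15 3.4
-55 18 1.5
-40 14 2.0
-25 12 1.5
-10 4 2.4
5 0 None
[ 492.33720337 -149.38671237   32.89810037] (array([ 0.27  , -0.005 ,  0.2349]), array([ 0.0002, -0.0003, -0.0005]))
```

View pics/c4.png

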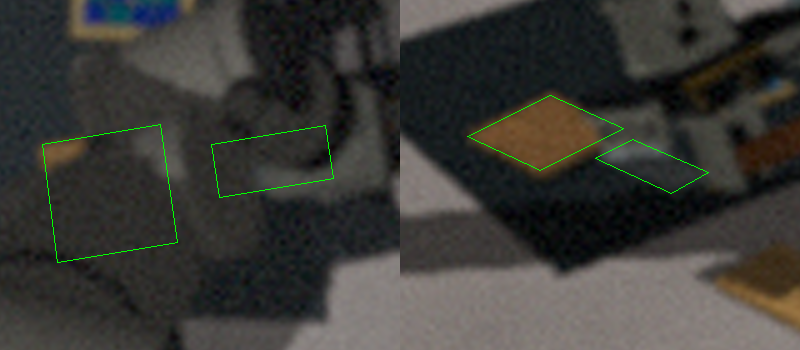

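The green overlay of the coaster fits in the side view, and the held blade lies in its predicted outline. Next I lower it ahead of the coaster's edge.

Emit:
step_arm:
  series: "1 0.13 0 0.12 0 0 0; 1 0.27 -0.005 0.235 0 0 -0.0005; 1 0.27 -0.005 0.235 0 0 -0.0005; 1 0.27 -0.005 0.235 0 0 -0.0005; 1 0.27 -0.005 0.235 0 0 -0.0005"

```text
time: 10.65
tool_pos: [492.3, -148.8, 33.0]
tcp_rot: [3.14, 0.435, 1.757]
contact_force: [0.5, -0.6, -1.3]
grip_width: 15.5
finger_force: 30.0
```

Run:
```python
from h import *
tip,T=tipexp(); print(tip,(tip-C)@D, readout.get_obs()["contact_force"])
p,Rw=tool(C-70*D+[0,0,2],CY,-3); print(p,rel(p,Rw))
```

```text
[465.78285039  -8.40541324   5.37110855] -69.39292376393263 [ 0.48622248 -0.56470801 -1.30222713]
[ 492.33720337 -149.38671237   29.89810037] (array([ 0.0101, -0.0011,  0.0383]), array([ 0.0002, -0.0003,  0.0001]))
```

Emit:
step_arm:
  series: "1 0.005 0 0.011 0 0 0; 1 0.0105 0 0.0225 0 0 0; 1 0.0105 0 0.0225 0 0 0; 1 0.0105 0 0.0225 0 0 0"

```text
time: 11.05
tool_pos: [491.7, -148.2, 30.2]
tcp_rot: [-3.141, 0.434, 1.758]
contact_force: [-0.1, 0.3, -1.4]
grip_width: 16.1
finger_force: 30.0
```

Emit:
step_arm:
  series: "1 0.008 0 0.017 0 0 0; 1 0.008 0 0.017 0 0 0; 1 0.008 0 0.017 0 0 0"

```text
time: 11.35
tool_pos: [491.8, -148.2, 28.7]
tcp_rot: [3.142, 0.434, 1.758]
contact_force: [0.5, -0.4, -0.0]
grip_width: 15.6
finger_force: 30.0
```

Emit:
step_arm:
  series: "1 0.008 0 0.017 0 0 0; 1 0.008 0 0.017 0 0 0; 1 0.008 0 0.017 0 0 0"

```text
time: 11.65
tool_pos: [491.9, -148.5, 27.4]
tcp_rot: [-3.142, 0.434, 1.758]
contact_force: [-0.1, -3.6, 2.9]
grip_width: 15.5
finger_force: 30.0
```

Run:
```python
from h import *
tip,T=tipexp(); o=readout.get_obs(); print(tip,(tip-C)@D, T.as_euler("xyz",degrees=True),o["contact_force"],o["moment"])
for f in(-55,-38):
    p,Rw=tool(C+f*D+[0,0,tip[2]],CY,-3); print(rel(p,Rw))
```

```text
[ 4.65229836e+02 -8.06474391e+00 -1.97491157e-01] -68.95592057357057 [4.95214091e-04 2.89008799e+00 1.00735957e+02] [-0.1268995  -3.61029096  2.91437206] [-0.090559    0.09003378  0.02431183]
(array([ 0.1574,  0.0041, -0.0768]), array([ 0.0001, -0.0003,  0.0002]))
(array([ 0.3502,  0.0044, -0.1662]), array([ 0.0001, -0.0003,  0.0002]))
```

Emit:
step_arm:
  series: "1 -0.004 0 -0.008 0 0 0; 1 0.06 0.001 -0.04 0 0 0; 1 0.12 0.002 -0.068 0 0 0; 1 0.18 0.002 -0.095 0 0 0; 1 0.24 0.003 -0.121 0 0 0; 1 0.28 0.004 -0.14 0 0 0; 1 0.32 0.004 -0.158 0 0 0; 1 0.335 0.004 -0.165 0 0 0; 1 0.348 0.004 -0.171 0 0 0; 1 0.348 0.004 -0.171 0 0 0; 1 0.348 0.004 -0.171 0 0 0"

```text
time: 12.75
tool_pos: [486.2, -117.6, 27.8]
tcp_rot: [-3.142, 0.434, 1.758]
contact_force: [-0.5, 1.3, -0.6]
grip_width: 16.1
finger_force: 30.0
```

Run:
```python
from h import *
tip,T=tipexp(); o=readout.get_obs(); print(tip,(tip-C)@D, T.as_euler("xyz",degrees=True),o["contact_force"])
cork=lambda q:(q[...,1]>80)&(q[...,0]<25)
c=vision.capture("side"); print(np.round(fitrect(c,(190,180,228,203),cork,(90,90),(8,14),None,(453,60,.18)),2))
u,v=map(int,proj(c,C-30*D)); save(c,"side5.png",(u-40,v-30,u+50,v+30),8)
```

```text
[4.59582405e+02 2.28721174e+01 2.74766766e-01] -37.50826733636272 [3.55599713e-03 2.83986972e+00 1.00725397e+02] [-0.48901944  1.32042243 -0.62489113]
[453.43  63.27  12.65 100.61 241.  ]
```

View pics/side5.png

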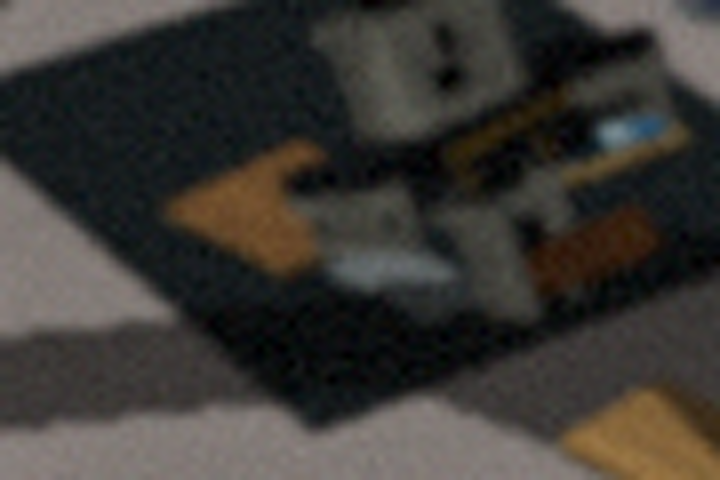

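Emit:
step_arm:
  series: "1 -0.018 0 -0.046 0 0 0; 1 -0.037 0 -0.093 0 0 0; 1 -0.055 0 -0.138 0 0 0; 1 -0.072 0 -0.183 0 0 0; 1 -0.078 0 -0.224 0 0 0; 1 -0.083 0 -0.264 0 0 0; 1 -0.086 0 -0.305 0 0 0; 1 -0.089 0 -0.347 0 0 0; 1 -0.087 0 -0.388 0 0 0; 1 -0.084 0.001 -0.429 0 0 0; 1 -0.082 0.001 -0.47 0 0 0; 1 -0.079 0.001 -0.511 0 0 0; 1 -0.072 0.002 -0.553 0 0 0; 1 -0.065 0.002 -0.596 0 0 0; 1 -0.056 0.002 -0.641 0 0 0; 1 -0.047 0.002 -0.686 0 0 0; 1 -0.032 0.003 -0.728 0 0 0; 1 -0.016 0.003 -0.77 0 0 0; 1 -0.016 0.003 -0.77 0 0 0; 1 -0.016 0.003 -0.77 0 0 0"

```text
time: 14.8
tool_pos: [481.9, -93.3, 84.4]
tcp_rot: [-3.142, 0.434, 1.758]
contact_force: [0.2, -0.4, -1.1]
grip_width: 16.0
finger_force: 30.0
```

Run:
```python
from h import *
tip,T=tipexp(); o=readout.get_obs(); print(tip,(tip-C)@D, T.as_euler("xyz",degrees=True),o["contact_force"],o["finger_force"],np.round(o["joint_positions"],2))
c=vision.capture("side"); P=cloud(c)
u,v=map(int,proj(c,C)); save(c,"side6.png",(u-40,v-45,u+60,v+30),8)
hsv=cv2.cvtColor(c["frame"],cv2.COLOR_RGB2HSV).astype(int); m=(hsv[...,1]>80)&(hsv[...,0]<25); m[:v-40]=0;m[v+30:]=0;m[:,:u-35]=0;m[:,u+20:]=0
q=P[m]; q=q[np.isfinite(q[:,0])]; s=(q-C)@D; k=abs(s)<70; print(k.sum(),np.polyfit(s[k],q[k,2],1),s[k].min(),s[k].max(),q[k,2].max())
```

```text
[455.27217574  47.15655775  56.81964102] -12.845570616314834 [1.42905377e-03 2.86547699e+00 1.00749847e+02] [ 0.2258672  -0.40952213 -1.13334866] 29.984714090824127 [-0.08  0.45  1.92 -0.63  0.75  0.2 ]
29 [-0.49899498 39.3191297 ] -68.36750125211252 46.86998895553067 68.36586413387461
```

View pics/side6.png

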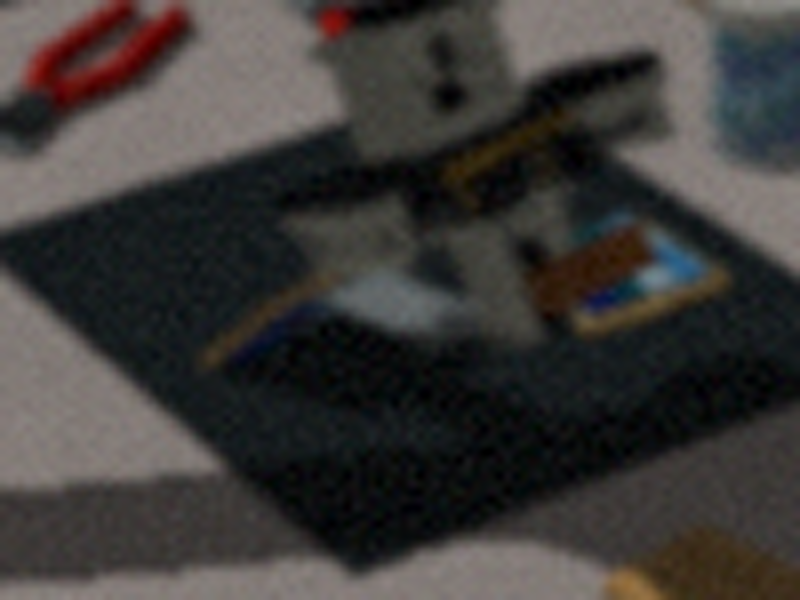

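The side view shows the coaster held up at about 45° on the blade tip, its far edge on the mat near crop (215,360). I push on over the top.

Emit:
step_arm:
  series: "1 0.016 0 -0.042 0 0 0; 1 0.0325 0 -0.084 0 0 0; 1 0.055 0 -0.122 0 0 0; 1 0.077 0 -0.16 0 0 0; 1 0.102 0.001 -0.196 0 0 0; 1 0.128 0.001 -0.231 0 0 0; 1 0.159 0.001 -0.266 0 0 0; 1 0.19 0.001 -0.301 0 0 0; 1 0.223 0.002 -0.333 0 0 0; 1 0.256 0.002 -0.366 0 0 0; 1 0.29 0.003 -0.396 0 0 0; 1 0.325 0.003 -0.426 0 0 0; 1 0.36 0.004 -0.453 0 0 0; 1 0.396 0.004 -0.48 0 0 0; 1 0.435 0.005 -0.501 0 0 0; 1 0.473 0.006 -0.522 0 0 0; 1 0.513 0.006 -0.54 0 0 0; 1 0.552 0.007 -0.559 0 0 0; 1 0.595 0.008 -0.572 0 0 0; 1 0.637 0.008 -0.584 0 0 0"

```text
time: 16.85
tool_pos: [470.1, -28.2, 105.2]
tcp_rot: [-3.141, 0.434, 1.758]
contact_force: [-1.8, -0.4, 1.0]
grip_width: 15.9
finger_force: 30.0
```

Emit:
step_arm:
  series: "1 0.042 0 -0.014 0 0 0; 1 0.085 0 -0.026 0 0 0; 1 0.085 0 -0.026 0 0 0; 1 0.085 0 -0.026 0 0 0; 1 0.085 0 -0.026 0 0 0; 1 0.085 0 -0.026 0 0 0"

```text
time: 17.45
tool_pos: [468.9, -21.7, 104.3]
tcp_rot: [-3.141, 0.434, 1.758]
contact_force: [-1.6, 0.9, 2.0]
grip_width: 16.2
finger_force: 30.0
```

Run:
```python
from h import *
tip,T=tipexp(); o=readout.get_obs(); print(tip,(tip-C)@D,o["contact_force"],np.round(o["joint_positions"],2))
c=vision.capture("side")
u,v=map(int,proj(c,C+45*D)); save(c,"side7.png",(u-45,v-45,u+55,v+30),8)
p,Rw=tool(SEAT+[0,0,90-1.5],YAW); print(rel(p,Rw))
```

```text
[442.30186317 118.72904828  76.77714248] 59.891075381815504 [-1.61515122  0.8517691   1.99280944] [ 0.07  0.42  1.9  -0.58  0.86  0.28]
(array([-3.6137, -0.174 ,  1.4744]), array([-0.0018,  0.008 , -0.004 ]))
```

View pics/side7.png

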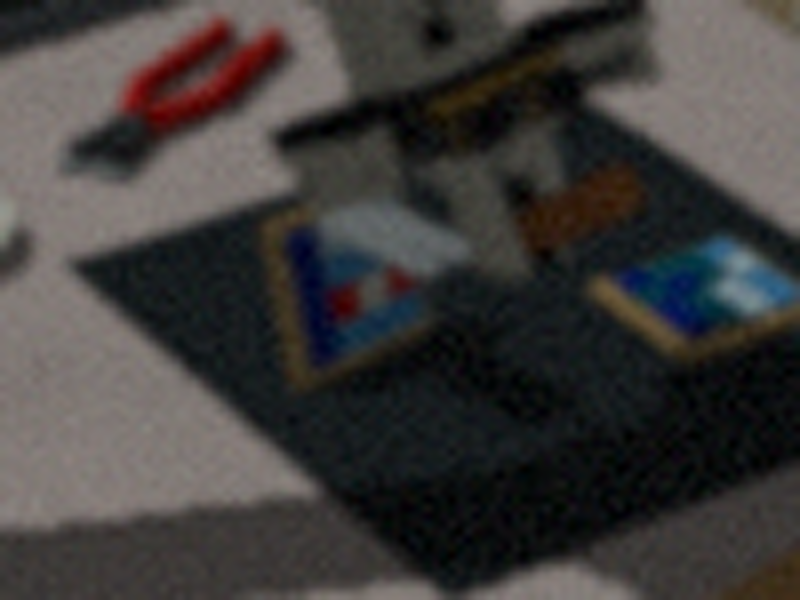

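The coaster stands nearly upright, picture toward the trowel, still leaning on the tip. I push a bit further forward.

Emit:
step_arm:
  series: "1 0.034 0 -0.016 0 0 0; 1 0.068 0 -0.031 0 0 0; 1 0.102 0.001 -0.047 0 0 0; 1 0.136 0.001 -0.063 0 0 0; 1 0.17 0.002 -0.079 0 0 0; 1 0.204 0.002 -0.095 0 0 0; 1 0.238 0.003 -0.11 0 0 0; 1 0.272 0.003 -0.126 0 0 0; 1 0.272 0.003 -0.126 0 0 0; 1 0.272 0.003 -0.126 0 0 0; 1 0.272 0.003 -0.126 0 0 0"

```text
time: 18.6
tool_pos: [464.7, 2.0, 104.3]
tcp_rot: [-3.141, 0.434, 1.758]
contact_force: [1.2, 0.2, -0.4]
grip_width: 16.1
finger_force: 30.0
```

Run:
```python
from h import *
tip,T=tipexp(); o=readout.get_obs(); print(tip,(tip-C)@D,o["contact_force"],np.round(o["joint_positions"],2))
c=vision.capture("side")
u,v=map(int,proj(c,C+60*D)); save(c,"side8.png",(u-45,v-45,u+55,v+30),8)
p,Rw=tool(SEAT+[0,0,90-1.5],YAW); print(rel(p,Rw))
```

```text
[438.07021184 142.3999525   76.77893815] 83.93628266272385 [ 1.18915853  0.20050277 -0.42352514] [ 0.13  0.42  1.9  -0.57  0.88  0.32]
(array([-3.886 , -0.1774,  1.6001]), array([-0.0018,  0.008 , -0.004 ]))
```

View pics/side8.png

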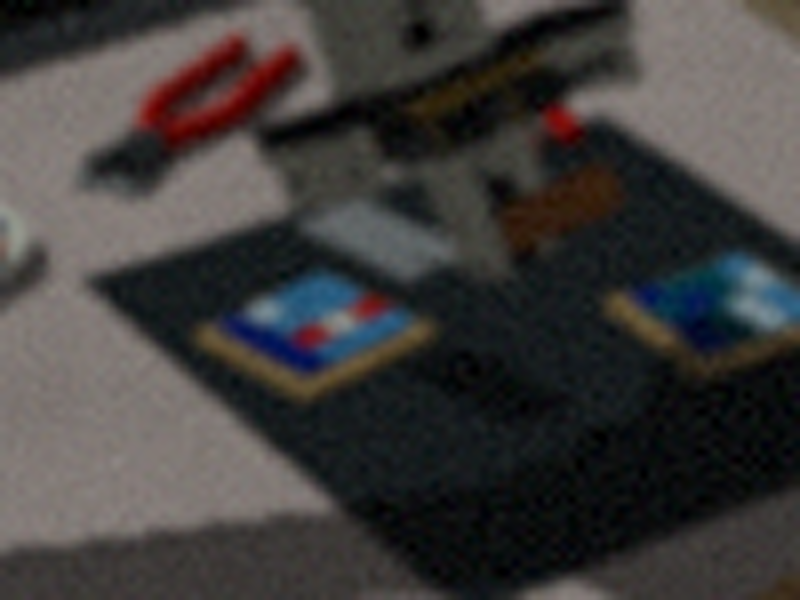

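The coaster lies flat and picture up at crop (315,335), with the trowel clear above it. I've now viewed 11 pictures against the limit of 10, so I rely on numbers from here. I carry the trowel back.

Emit:
step_arm:
  series: "1 -0.4 -0.02 0.16 0 0 0; 1 -0.95 -0.04 0.38 0 0 0; 1 -0.95 -0.04 0.38 0 0 0; 1 -0.95 -0.04 0.38 0 0 0"

```text
time: 19.05
tool_pos: [476.5, -79.8, 108.7]
tcp_rot: [-3.142, 0.434, 1.755]
contact_force: [0.6, -0.5, -0.5]
grip_width: 15.5
finger_force: 30.0
```

Emit:
step_arm:
  series: "1 -0.4 -0.02 0.16 0 0 0; 1 -0.95 -0.04 0.38 0 0 0; 1 -0.95 -0.04 0.38 0 0 0; 1 -0.95 -0.04 0.38 0 0 0"

```text
time: 19.45
tool_pos: [488.6, -159.5, 112.8]
tcp_rot: [-3.141, 0.433, 1.757]
contact_force: [0.2, 1.2, -1.7]
grip_width: 15.6
finger_force: 30.0
```

Emit:
step_arm:
  series: "1 -0.4 -0.02 0.16 0 0 0; 1 -0.95 -0.04 0.38 0 0.004 -0.002; 1 -0.95 -0.04 0.38 -0.0018 0.008 -0.004; 1 -0.95 -0.04 0.38 -0.0018 0.008 -0.004"

```text
time: 19.85
tool_pos: [501.0, -240.1, 117.3]
tcp_rot: [3.141, 0.383, 1.785]
contact_force: [-0.2, -0.0, -2.2]
grip_width: 16.1
finger_force: 30.0
```

Run:
```python
from h import *
tip,T=tipexp(); o=readout.get_obs(); print(tip,o["time"],o["finger_force"])
p,Rw=tool(SEAT+[0,0,90],YAW); print(rel(p,Rw))
```

```text
[470.31164305 -99.25382247  97.08109042] 19.85 29.984091818332672
(array([-1.0714, -0.0902,  0.3899]), array([ 0.    , -0.0002, -0.0001]))
```

Emit:
step_arm:
  series: "1 -0.4 -0.03 0.15 0 0 0; 1 -0.9 -0.07 0.33 0 0 0; 1 -1 -0.09 0.36 0 0 0; 1 -1 -0.09 0.36 0 0 0; 1 -1 -0.09 0.36 0 0 0"

```text
time: 20.35
tool_pos: [511.8, -322.8, 120.0]
tcp_rot: [-3.14, 0.382, 1.787]
contact_force: [0.5, 0.4, -1.3]
grip_width: 15.9
finger_force: 30.0
```

Run:
```python
from h import *
tip,T=tipexp(); o=readout.get_obs(); print(tip,o["tool_pos"],o["tcp_rot"])
c=vision.capture("side"); P=cloud(c).reshape(-1,3); q=T.inv().apply(np.nan_to_num(P,nan=9e3)-tip)
m=(q[:,0]>-85)&(q[:,0]<10)&(abs(q[:,1])<17)&(abs(q[:,2]-2)<12)
for a in range(-85,8,15):
    k=m&(q[:,0]>=a)&(q[:,0]<a+15); print(a,k.sum(),np.round(np.median(q[k,2]),1) if k.any() else None, np.round(np.median(q[k,1]),1))
Rw=R.from_euler("xyz",[3.14,.384,1.783]); p=np.array([513.2,-329.9,28.9])
print(rel(p+[0,0,30],Rw),rel(p,Rw))
```

```text
[ 480.86345785 -182.04491569   99.85395996] [ 511.79775942 -322.84204607  119.96827084] [-3.14049083  0.38210465  1.78733659]
-85 20 6.6 2.6
-70 18 6.7 1.1
-55 22 6.5 5.3
-40 7 7.1 6.9
-25 3 7.2 16.2
-10 6 7.1 9.0
5 0 None nan
(array([ 0.2027, -0.0025,  0.7433]), array([-0.0001, -0.0003,  0.0007])) (array([ 0.3426, -0.0022,  1.0912]), array([-0.0001, -0.0003,  0.0007]))
  return _methods._mean(a, axis=axis, dtype=dtype,
  ret = ret.dtype.type(ret / rcount)
```

Emit:
step_arm:
  series: "1 0.1 0 0.35 0 0 0; 1 0.2 0 0.743 0 0 0; 1 0.2 0 0.743 0 0 0.0007; 1 0.2 0 0.743 0 0 0.0007; 1 0.2 0 0.743 0 0 0.0007"

```text
time: 20.9
tool_pos: [514.6, -332.2, 61.3]
tcp_rot: [3.138, 0.385, 1.781]
contact_force: [-0.0, 0.4, -1.2]
grip_width: 15.8
finger_force: 30.0
```

Run:
```python
from h import *
o=readout.get_obs(); print(o["tool_pos"],o["tcp_rot"],o["contact_force"])
Rw=R.from_euler("xyz",[3.14,.384,1.783]); p=np.array([513.2,-329.9,28.9]); print(rel(p,Rw))
c=vision.capture("top")
for q in("coaster","coaster_done"):
    for r in models.pinpoint(c,q)[:2]: print(q,r["p"],np.round(w(c,*r["position"],z=14)))
```

```text
[ 514.63281147 -332.1823361    61.31955739] [3.13775426 0.38537103 1.78121774] [-0.03061814  0.41027587 -1.20783064]
(array([ 0.1817, -0.013 ,  0.3636]), array([ 0.0003,  0.0002, -0.0003]))
coaster_done 0.86 [610.  43.  14.]
coaster_done 0.36 [779. 128.  14.]
```

Emit:
step_arm:
  series: "1 0.05 -0.01 0.11 0 0 0; 1 0.1 -0.013 0.22 0 0 0; 1 0.14 -0.013 0.29 0 0 0; 1 0.167 -0.013 0.325 0 0 0; 1 0.167 -0.013 0.325 0 0 0; 1 0.167 -0.013 0.325 0 0 0"

```text
time: 21.65
tool_pos: [512.0, -329.9, 30.2]
tcp_rot: [3.14, 0.383, 1.781]
contact_force: [0.2, -0.1, -0.8]
grip_width: 15.7
finger_force: 30.0
```

Emit:
step_arm:
  series: "1 0.007 0 0.017 0 0 0; 1 0.014 0 0.035 0 0 0; 1 0.014 0 0.035 0 0 0; 1 0.014 0 0.035 0 0 0"

```text
time: 22.05
tool_pos: [512.4, -330.4, 28.8]
tcp_rot: [3.139, 0.385, 1.78]
contact_force: [-3.3, 2.4, 9.0]
grip_width: 15.5
finger_force: 30.0
```

Emit:
step_arm:
  series: "1 -0.003 0 -0.008 0 0 0; 0.6 -0.003 0 -0.008 0 0 0; 0.4 -0.003 0 -0.008 0 0 0; -1 -0.003 0 -0.008 0 0 0; -1 -0.003 0 -0.008 0 0 0; -1 -0.003 0 -0.008 0 0 0; -1 -0.003 0 -0.008 0 0 0; -1 -0.003 0 -0.008 0 0 0; -1 -0.003 0 -0.008 0 0 0; -1 -0.003 0 -0.008 0 0 0; -1 -0.003 0 -0.008 0 0 0"

```text
time: 23.15
tool_pos: [512.2, -330.1, 28.2]
tcp_rot: [3.139, 0.384, 1.781]
contact_force: [0.1, 0.6, 0.7]
grip_width: 85.9
finger_force: 0.0
```

Emit:
step_arm:
  series: "-1 0 0 -0.2 0 0 0; -1 0 0 -0.5 0 0 0; -1 0 0 -1 0 0 0; -1 0 0 -1 0 0 0; -1 0 0 -1 0 0 0"

```text
time: 23.65
tool_pos: [506.4, -300.5, 104.2]
tcp_rot: [3.137, 0.386, 1.781]
contact_force: [0.4, -0.6, 0.1]
grip_width: 91.8
finger_force: 0.0
```

Emit:
step_arm:
  series: "-1 0 0 -0.5 0 0 0; -1 0 0 -1 0 0 0; -1 0.8 0 -1 0 0 0; -1 0.8 0 -1 0 0 0; -1 1 0 -1 0 0 0; -1 1 0 -1 0 0 0; -1 1 0 -1 0 0 0"

```text
time: 24.35
tool_pos: [483.9, -199.2, 146.2]
tcp_rot: [3.14, 0.383, 1.782]
contact_force: [0.4, 0.4, -0.1]
grip_width: 91.8
finger_force: 0.0
```

Run:
```python
from h import *
o=readout.get_obs(); print(o["tool_pos"],o["contact_force"])
T=R.from_euler("z",YAW,degrees=True)
for n in("side","top"):
    c=vision.capture(n)
    for t in("trowel","trowel_grip"):
        print(n,t,[(round(r["p"],2),np.round(T.inv().apply(w(c,*r["position"],z=48 if "_" in t else 10)-SEAT))) for r in models.pinpoint(c,t)[:3]])
    P=cloud(c).reshape(-1,3); q=T.inv().apply(np.nan_to_num(P,nan=9e3)-SEAT)
    hsv=cv2.cvtColor(c["frame"],cv2.COLOR_RGB2HSV).reshape(-1,3).astype(int)
    b=(hsv[:,1]<60)&(abs(q[:,1])<33)&(q[:,0]>-95)&(q[:,0]<9)&(abs(q[:,2])<25)
    if b.sum()>20:
        x,y,z=q[b].T; print("blade",b.sum(),np.percentile(x,[2,50,98]),"slope",np.polyfit(x,z,1),"yaw",np.polyfit(x,y,1))
    hd=(hsv[:,1]>135)&(hsv[:,0]<16)&(abs(q[:,1])<40)&(q[:,0]>-215)&(q[:,0]<-105)&(q[:,2]>8)
    if hd.sum()>10:
        x,y,z=q[hd].T; print("handle",hd.sum(),"y",np.polyfit(x+137,y,1),"z",np.polyfit(x+137,z,1))
```

```text
[ 483.85212802 -199.19865452  146.22480129] [ 0.36178937  0.44889054 -0.14063644]
side trowel [(0.62, array([-472.,  311.,    0.])), (0.53, array([-8.,  8.,  0.])), (0.47, array([558., -84.,   0.]))]
side trowel_grip [(0.86, array([-144.,    7.,   38.])), (0.75, array([-370.,  278.,   38.]))]
blade 138 [-88.10984355 -44.44901869  -8.19367228] slope [-0.03048005  0.46643107] yaw [-0.01460535  0.60013719]
handle 161 y [ 0.03691945 10.30467246] z [-0.44989581 42.40666608]
top trowel [(0.83, array([-463.,  344.,    0.])), (0.66, array([2., 5., 0.]))]
top trowel_grip [(0.88, array([-330.,  254.,   38.])), (0.72, array([-131.,   -2.,   38.])), (0.49, array([352., -13.,  38.]))]
blade 188 [-89.47632156 -55.29105883 -14.58182253] slope [-0.03433084  1.59090357] yaw [-0.0711231  -2.52513063]
handle 134 y [-0.03895782  2.38164062] z [-0.66691268 51.16344598]
```

Run:
```python
from h import *
c=vision.capture("side"); P=cloud(c).reshape(-1,3)
E=C+95*D; q=np.nan_to_num(P,nan=9e3)-E; T=R.from_euler("z",CY,degrees=True); q=T.inv().apply(q)
m=(abs(q[:,0])<33)&(abs(q[:,1])<33)&(abs(q[:,2])<80)
A=np.c_[q[m,:2],np.ones(m.sum())]; print(m.sum(),np.linalg.lstsq(A,q[m,2],rcond=None)[0],T.apply([0,0,0])+E)
for t in("coaster","coaster_done"): print(t,[(r["p"],np.round(w(c,*r["position"],z=14))) for r in models.pinpoint(c,t)[:2]])
print(order.close_job())
```

```text
133 [ 3.91621472e-02 -9.35978666e-03  1.30278888e+01] [435.44313993 153.16357247   0.        ]
coaster [(0.68, array([425., 155.,  14.]))]
coaster_done [(0.5, array([432., 154.,  14.]))]
the job is handed in; nothing more can be done
None
```

The coaster now lies picture up and flat on the mat, the trowel is back in its rest by my measurements, and the job was handed in at about 24 s of the 53 s allowed with no verdict returned. I viewed 11 pictures, one over the limit of 10.

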